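# Present the chocolate ball over the cake

## Robot

A 6-joint arm with a two-finger parallel gripper is mounted at the origin on a cart in front of the work surface, level with it; the furniture and walls round the work are solid. World frame = base frame: x ahead of the robot, y to its left, z up, the work surface at z = 0. Lengths are in m, angles in rad, forces in N, time in s.
With the tool pointing down it reaches from about 0.25 to 0.775 m from the base axis. Payload 4 kg.
Tool frame: the origin (TCP) lies at the very end of the fingers, on their centre line; the grasp point (between the pads) lies behind it (arm.grip_depth is the z of the grasp point in the tool frame, in m); z points along the fingers, y is the direction in which the jaws open and shut (so a half turn about z gives the same grasp; the last joint's range is limited). The gripper opens to 94 mm and grips with 3 to 60 N. Pads are 16 mm wide; open, the fingers measure 119 mm over their backs; the gripper's body (75 mm by 177 mm) begins 78 mm behind the grasp point.
Start: joints at [1.226, 0.087, 1.371, -0, 1.684, -0.103], TCP at [0.132, 0.534, 0.206] pointing down, gripper open.
Joint ranges: [-3.1, 3.1], [-0.76, 2.03], [0.27, 2.55], [-1.08, 4.22], [0.17, 2.65], [-2.57, 2.57]. Speed limits (rad/s): [2.79, 2.79, 3.14, 3.14, 3.14, 3.14].

## Interface

Orientations are given as a rotation vector (axis times angle).
In Python, from rig import arm, eyes, finish_job gives the robot as it stands.
- The arm moves only by the shell command python3 -m pendant 'ROWS' [FORCE]. ROWS is JSON, a list of rows, each an object with "slide": the shift along the world's x, y, z in cm, a list of three; "turn": the turn, a rotation vector about the world's x, y, z in degrees, a list of three; "fingers": the opening, from 0 (shut) to 1 (fully open). A call has 1 to 8 rows; each row shifts and turns the commanded pose from where the row before left it; what a row does not reach is not made up. A row lasts 1/10 s, in which the tool goes at most 50 mm and 8.59 degrees, less where a joint would pass 70% of its speed; a pose out of reach is approached as far as the arm can. A call is refused whole if a number of a shift passes 5 or a number of a turn 8.59, either way. A call with a gripper value outside its range is refused whole. The fingers move at their own pace and stop on an object; FORCE is the grip in N (left out, the last holds). Time passes only in rows, so rows that do not move let the fingers close. It gives the time, the measured TCP pose, the force and the opening at its end, in the units of the state.
- arm.get_obs(): the state, without advancing time (a new reading comes with each control period).
- eyes.camera(name): name is "scene" or "side" or "wrist"; returns the picture (384x512x3 uint8, blue, green, red); there is no depth.
- eyes.camera_params(name): a dict with "intrinsics" (3x3 intrinsics, pixels), "D" ([k1, k2, p1, p2, k3] as OpenCV has them; the pictures are not rectified), "extrinsics" (4x4, takes a point from camera to world coordinates). Camera axes: x right, y down, z forward; pixel columns grow to the right and rows downward; lengths in m; the calibration is good to about 2 mm. A picture is of the moment at which its call begins: read the wrist's pose just before it. camera_params takes no time and is no camera call; for the wrist camera it gives the pose at the moment of the call.
- finish_job(): hands the job in, once; it reports no verdict.
The state is a dict: "time": time; "joint_pos": joint angles; "dq": joint speeds; "joint_efforts": joint torques, N m; "ee_pos": TCP position; "tool_rot": TCP orientation; "contact_force": force on the tool from outside, world axes, zero at the start; "torque": the same for the moment, N m; "grip_width": finger opening in m.
Only numpy, scipy, OpenCV 4.12 (cv2) and the standard library are available. Lean on these libraries where they do the work, as an engineer would, in place of code of your own. Each camera call takes 0.05 s, during which the arm holds its last target. There are 200 camera calls.

## Task

Swing the clear cover of the pastry keeper up and back until it rests on its stop, then lift out the small steel dish with the chocolate ball by its arched handle. Hold the dish level about 5 cm above the middle of the cake on the turntable, turned a quarter turn from the way it stood in the keeper, so that I can reach in through the open side of the arch from across the worktop and take the ball. Keep the ball in the middle of the dish all the way, touch neither the cake nor the turntable, leave the other things where they are, and finish while still holding the dish there.

Things in the scene. Friction and masses are not known exactly. Their poses are not given: they have to be found in the camera images.
- keeper: fixed pastry keeper: rounded wooden base 170 x 210 mm, 22 mm high, under a clear hinged cover. Origin at the centre of the base's underside; x points from the front (the side with the cover's grip, toward the robot) to the hinge side, y along its long side, z up. A round ridge 4 mm high on the base (inside radius 30 mm, about the origin) loosely surrounds the dish's foot
- cover (a joint): angle of the clear cover (150 x 190 x 98 mm, 3 mm walls, open below, 0.22 kg; roof 122 mm above the worktop when shut): 0 shut, 1.66 wide open on its stop. Softly damped: it balances at about 0.9 rad; left alone it falls shut from below that and sinks gently open onto its stop from above 1.0 rad. It turns about the keeper's y direction; the front edge goes up and over to the back
- cover_hinge (a point): point on the cover's hinge axis, in the middle of the back edge of the keeper, 75 mm behind the keeper's origin and 24 mm above the worktop
- cover_grip (a point): centre of the wooden finger grip on the middle of the cover's front wall: a block 30 mm wide (along the keeper's y), 14 mm thick, standing 28 mm out from the wall. When shut it is 164 mm in front of the hinge axis and 83 mm above it: 107 mm above the worktop, 15 mm below the top of the roof. It turns with the cover
- dish_grip (a point): centre of the wooden grip at the top of the dish's arched handle: 56 mm long (along this frame's x), 13 mm wide (y), 15 mm high; z up. 80 mm above the dish's underside, so 102 mm above the worktop while the dish stands in the keeper, where the grip runs along the keeper's x, give or take 4 degrees
- dish: the loose steel dish: a shallow dished round plate 104 mm across, 17 mm high at the rim, 0.14 kg; origin at the centre of its underside, z up. The thin posts of its arched handle stand at x = -53 and +53 mm; the sides toward +y and -y are open. It stands on the keeper's base, 22 mm above the worktop
- ball_center (a point): centre of the loose dark chocolate ball, 34 mm diameter, 28 g; it rests in the middle of the dish with its top 41 mm above the dish's underside. The dish slopes up from a flat spot of 8 mm radius at 5 degrees as far as 30 mm from the middle, and at 11 degrees beyond
- cake_top (a point): centre of the top face of the round white iced cake (190 mm across, 42 mm high), which stands loose in the middle of the turntable; 154 mm above the worktop
- turntable: fixed icing turntable, a grey ribbed disc of 245 mm diameter on a foot, 112 mm high; origin on its axis at the worktop
- cake: the iced cake; origin at the centre of its underside
- vanilla_jar: spice jar 45 mm across, 106 mm high, red cap; origin at the centre of its underside; leave alone
- cream_bowl: spotted white bowl 116 mm across, 52 mm high; leave alone
- coupler: white plastic piping coupler 27 mm across, 26 mm high; leave alone
- nozzle_1: steel piping nozzle 20 mm across, 34 mm high; leave alone
Not all that is in view belongs to the job. There is more than one size of the cake; the job needs the larger.

How it is judged:
On the way, in this order (a step that is already met when the one before it is completed fails the run):
1. the cover is swung fully open onto its stop while the dish still stands in the keeper (value of joint cover above 1.6 rad and horizontal distance between dish and keeper below 0.006 m and height (world z) of dish below 0.026 m), for 0.2 s.
2. the dish is lifted clear of the keeper by its handle with the ball in its middle (height (world z) of dish above 0.05 m and contact force between the fingers and dish above 1 N and horizontal distance between ball_center and dish_grip below 0.03 m), for 0.1 s.
At the end, for the whole second after the job is handed in: cover open over 1.60 rad; gripper holds the dish still, underside 20 to 90 mm above the cake, handle within 30 mm of its middle, level within 4.5 degrees, arch across the keeper's x within 12 degrees; ball at rest within 18 mm of the dish's middle (value of joint cover above 1.6 rad and contact force between the fingers and dish above 1 N and horizontal distance between dish_grip and cake_top below 0.03 m and height (world z) of dish between 0.174 and 0.244 m and angle between dish's own z axis and vertical below 0.08 rad and angle between the x axis of dish and the x axis of keeper, either way round above 1.36 rad and horizontal distance between ball_center and dish_grip below 0.018 m and z of ball_center in the frame of dish between 0.018 and 0.032 m and linear speed of ball below 0.05 m/s and linear speed of dish below 0.03 m/s); the arm keeps its last pose, push and grip.
It fails at once if the ball strays more than 30 mm from the middle of the dish (horizontal distance between ball_center and dish_grip above 0.03 m).
It fails at once if the dish is tipped by more than 10 degrees (angle between dish's own z axis and vertical above 0.175 rad).
It fails at once if the cake is touched or shifted (contact force between any of the arm, the fingers, dish and cake above 0.5 N or distance of cake from where it was at the start of the episode above 0.008 m).
It fails at once if the turntable is touched (contact force between any of the arm, the fingers, dish and turntable above 1 N).
It fails at once if another thing is knocked away (distance of any of vanilla_jar, cream_bowl, coupler, nozzle_1 from where it was at the start of the episode above 0.02 m).
It also fails if it takes over 64 s, if anything falls off the work surface, if the arm or the gripper's body presses on something with over 40 N, if the wrist force passes 120 N, or if a joint passes its speed limit or range.

## Working session

There is one attempt and no reset: what is moved stays moved. The work goes in short steps, Python scripts to look and compute and a shell command to move; the robot and the scene stay as the last step left them, time stands still between calls to the robot, and variables do not carry over. Pictures are saved under pics/ and viewed, about 8 in all and at most 12, crops included, and the job is handed in when it is done.

```bash
mkdir -p pics
cat > h.py <<'E'
import numpy as np, cv2
from rig import arm, eyes
def ray(cam,uv,P=None):
    P=P or eyes.camera_params(cam); K=np.array(P["intrinsics"]);D=np.array(P["D"]);T=np.array(P["extrinsics"])
    p=cv2.undistortPoints(np.array([[uv]],float),K,D)[0,0]
    return T[:3,3],T[:3,:3]@np.array([p[0],p[1],1])
def onz(cam,uv,z,P=None):
    o,d=ray(cam,uv,P); return o+d*(z-o[2])/d[2]
def tri(c1,u1,c2,u2):
    o1,d1=ray(c1,u1);o2,d2=ray(c2,u2)
    s=np.linalg.lstsq(np.stack([d1,-d2],1),o2-o1,rcond=None)[0]
    a,b=o1+d1*s[0],o2+d2*s[1]; return (a+b)/2,np.linalg.norm(a-b)
def proj(cam,X,P=None):
    P=P or eyes.camera_params(cam);T=np.linalg.inv(np.array(P["extrinsics"]))
    X=np.atleast_2d(X).astype(float)
    return cv2.projectPoints(X,cv2.Rodrigues(T[:3,:3])[0],T[:3,3],np.array(P["intrinsics"]),np.array(P["D"]))[0][:,0]
E
python3 - <<'E'
from h import *
a=eyes.camera("scene");b=eyes.camera("side")
cv2.imwrite("pics/raw_scene.png",a);cv2.imwrite("pics/raw_side.png",b)
cv2.imwrite("pics/1.png",cv2.resize(a,(800,600)));cv2.imwrite("pics/2.png",cv2.resize(b,(800,600)))
for c in("scene","side"):
    print(np.round(eyes.camera_params(c)["extrinsics"],2))
o=arm.get_obs();print(o);print(arm.grip_depth)
E
```

```text
[[-0.43 -0.58  0.7  -0.69]
 [-0.9   0.26 -0.34  0.53]
 [ 0.02 -0.77 -0.63  1.2 ]
 [ 0.    0.    0.    1.  ]]
[[-1.   -0.04  0.09  0.4 ]
 [-0.1   0.39 -0.92  1.06]
 [ 0.01 -0.92 -0.39  0.57]
 [ 0.    0.    0.    1.  ]]
{'time': 0.1, 'joint_pos': array([ 1.22590363e+00,  8.78937695e-02,  1.37206264e+00,  3.10508284e-05,
        1.68359074e+00, -1.03097620e-01]), 'dq': array([ 5.20809030e-04, -5.11788227e-05, -3.72865124e-03,  1.81855309e-03,
       -1.23885213e-03, -1.95983055e-04]), 'joint_efforts': array([ 1.77065631e-03, -3.41256523e+01, -3.03299189e+01,  7.19718891e-02,
        3.05023708e-02, -1.15031594e-04]), 'ee_pos': array([0.13152598, 0.53355149, 0.20443482]), 'tool_rot': array([-3.78824702e-01, -3.11819991e+00,  2.98221380e-03]), 'contact_force': array([ 0.09420853,  0.23908362, -1.23476257]), 'torque': array([ 0.02482902, -0.0126819 ,  0.00387439]), 'grip_width': 0.09413628475543862}
-0.0188
```

View pics/1.png

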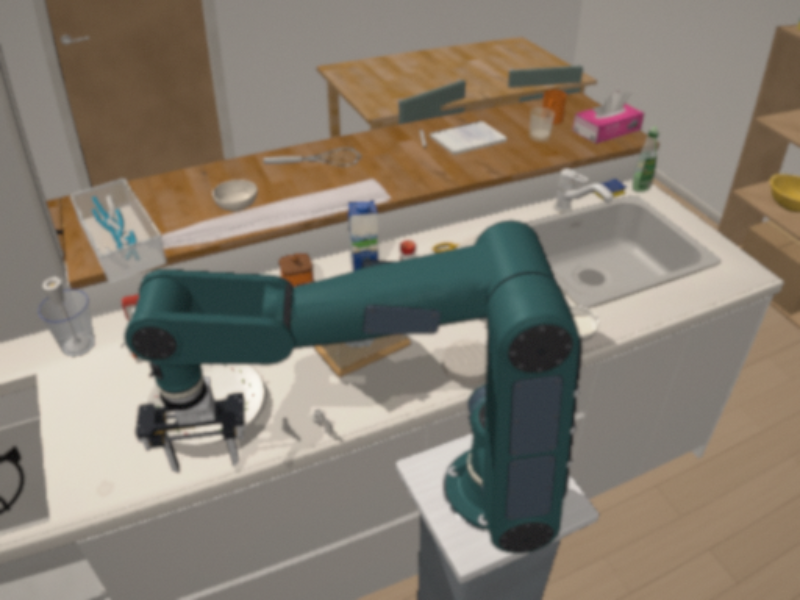

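View pics/2.png

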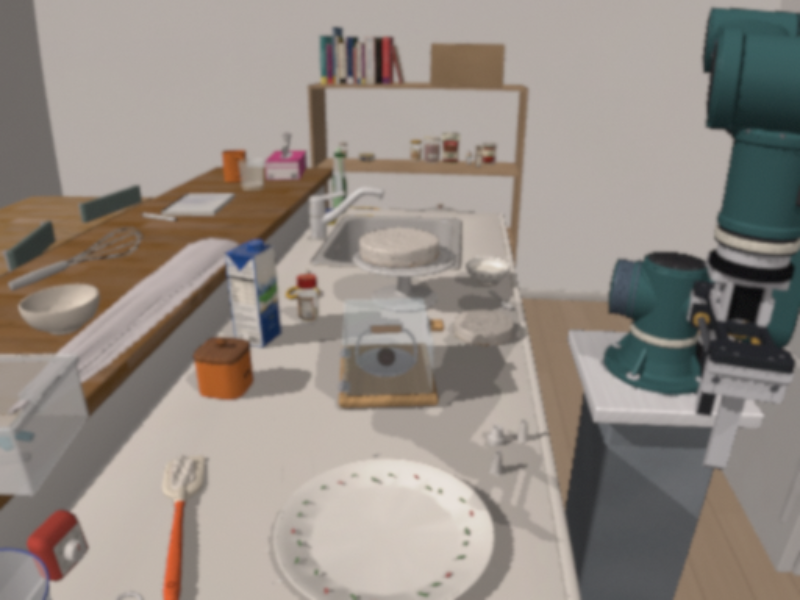

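Side view (800×600 px): the keeper is at (388,370) with its cover grip at (437,325) and the dish grip at (386,329). The turntable cake is at (398,245). A lower, flat pale disc at (484,325) stands on the worktop. In the scene view the arm hides the keeper. I'll get rough positions from the side view.

Run:
```python
from h import *
s=.64
for n,u,z in [("cover_grip",(437,325),.107),("dish_grip",(386,329),.102),("caketop",(398,243),.154),("cakeL",(358,245),.15),("cakeR",(438,245),.15),("base nearL",(341,405),0.0),("base nearR",(437,403),0.0),("baseTopfarR",(425,345),.022),("lowdisc",(484,325),.04),("bowl",(488,268),.05),("jarcap",(307,280),.1)]:
    print(n,np.round(onz("side",(u[0]*s,u[1]*s),z),3))
b=cv2.imread("pics/raw_side.png")
cv2.imwrite("pics/3.png",cv2.resize(b[135:270,180:350],(800,635),interpolation=cv2.INTER_CUBIC)[:600])
```

```text
cover_grip [0.431 0.084 0.107]
dish_grip [0.521 0.1   0.102]
caketop [ 0.535 -0.239  0.154]
cakeL [ 0.624 -0.226  0.15 ]
cakeR [ 0.445 -0.247  0.15 ]
base nearL [0.587 0.196 0.   ]
base nearR [0.424 0.172 0.   ]
baseTopfarR [ 0.456 -0.001  0.022]
lowdisc [ 0.34  -0.067  0.04 ]
bowl [ 0.322 -0.385  0.05 ]
jarcap [ 0.72  -0.126  0.1  ]
```

View pics/3.png

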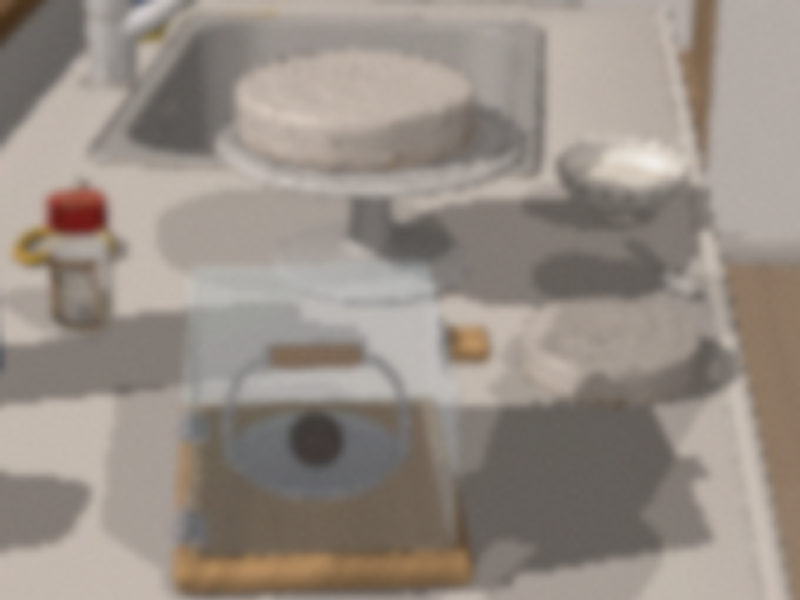

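Two cakes: the larger one stands on the turntable (crop 355,80; about 0.18–0.19 m across when measured, as described). The smaller one lies on the worktop at crop (615,345). The crop confirms that the turntable cake is the one meant. The keeper's yaw is roughly +9°. Next I move the wrist camera over the keeper, with the jaws along the keeper's y.

```bash
python3 -m pendant '[{"slide":[0,0,4]},{"slide":[0,0,4]},{"slide":[0,0,4]},{"slide":[2.4,-3.6,0],"turn":[0,0,1.9]},{"slide":[2.4,-3.6,0],"turn":[0,0,1.9]},{"slide":[2.4,-3.6,0],"turn":[0,0,1.9]},{"slide":[2.4,-3.6,0],"turn":[0,0,1.9]},{"slide":[2.4,-3.6,0],"turn":[0,0,1.9]}]'
python3 -m pendant '[{"slide":[2.4,-3.6,0],"turn":[0,0,1.9]},{"slide":[2.4,-3.6,0],"turn":[0,0,1.9]},{"slide":[2.4,-3.6,0],"turn":[0,0,1.9]},{"slide":[2.4,-3.6,0],"turn":[0,0,1.9]},{"slide":[2.4,-3.6,0],"turn":[0,0,1.9]},{"slide":[2.4,-3.6,0],"turn":[0,0,1.9]},{"slide":[0,0,0]},{"slide":[0,0,0]}]'
python3 - <<'E'
from h import *
o=arm.get_obs();print(o["time"],o["ee_pos"],o["tool_rot"],o["joint_pos"],o["contact_force"])
P=eyes.camera_params("wrist");a=eyes.camera("wrist");print(np.round(P["extrinsics"],3).tolist())
import pickle;pickle.dump(P,open("w1.pkl","wb"))
cv2.imwrite("pics/raw_w1.png",a);cv2.imwrite("pics/4.png",cv2.resize(a,(800,600)))
cv2.imwrite("pics/raw_scene2.png",eyes.camera("scene"))
E
```

```text
0.1 [0.13152598 0.53355149 0.20443482] [-3.78824702e-01 -3.11819991e+00  2.98221380e-03] [ 1.22590363e+00  8.78937695e-02  1.37206264e+00  3.10508284e-05
  1.68359074e+00 -1.03097620e-01] [ 0.09420853  0.23908362 -1.23476257]
[[0.241, 0.93, 0.277, 0.05], [0.971, -0.23, -0.07, 0.554], [-0.001, 0.286, -0.958, 0.384], [0.0, 0.0, 0.0, 1.0]]invalid input at $[0]: expected keys slide, turn, fingers
invalid input at $[0]: expected keys slide, turn, fingers
```

View pics/4.png

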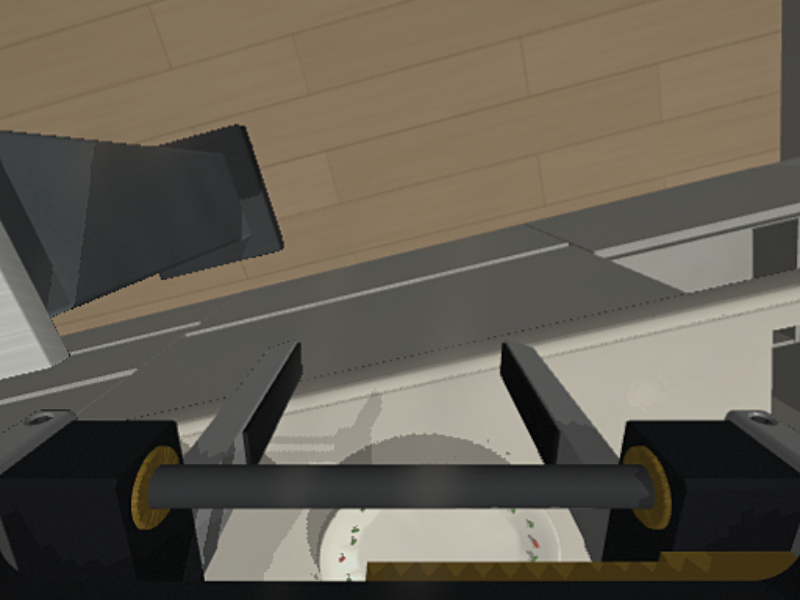

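Rows need all three keys, so nothing has moved yet. This picture shows only the floor, the worktop edge and the plate (430,530). The camera sits on the robot side of the tool, so I'll hold the TCP beyond the keeper.

```bash
python3 -m pendant '[{"slide":[0,0,4],"turn":[0,0,0],"fingers":1},{"slide":[0,0,4],"turn":[0,0,0],"fingers":1},{"slide":[0,0,4],"turn":[0,0,0],"fingers":1},{"slide":[3.3,-3.1,0],"turn":[0,0,1.6],"fingers":1},{"slide":[3.3,-3.1,0],"turn":[0,0,1.6],"fingers":1},{"slide":[3.3,-3.1,0],"turn":[0,0,1.6],"fingers":1},{"slide":[3.3,-3.1,0],"turn":[0,0,1.6],"fingers":1},{"slide":[3.3,-3.1,0],"turn":[0,0,1.6],"fingers":1}]'
python3 -m pendant '[{"slide":[3.3,-3.1,0],"turn":[0,0,1.6],"fingers":1},{"slide":[3.3,-3.1,0],"turn":[0,0,1.6],"fingers":1},{"slide":[3.3,-3.1,0],"turn":[0,0,1.6],"fingers":1},{"slide":[3.3,-3.1,0],"turn":[0,0,1.6],"fingers":1},{"slide":[3.3,-3.1,0],"turn":[0,0,1.6],"fingers":1},{"slide":[3.3,-3.1,0],"turn":[0,0,1.6],"fingers":1},{"slide":[3.3,-3.1,0],"turn":[0,0,1.6],"fingers":1},{"slide":[3.3,-3.1,0],"turn":[0,0,1.6],"fingers":1}]'
python3 -m pendant '[{"slide":[3.3,-3.1,0],"turn":[0,0,1.6],"fingers":1},{"slide":[0,0,0],"turn":[0,0,0],"fingers":1},{"slide":[0,0,0],"turn":[0,0,0],"fingers":1}]'
python3 - <<'E'
from h import *
o=arm.get_obs();print(o["time"],o["ee_pos"],o["tool_rot"],o["joint_pos"],o["contact_force"])
P=eyes.camera_params("wrist");a=eyes.camera("wrist");print(np.round(P["extrinsics"],3).tolist())
import pickle;pickle.dump(P,open("w1.pkl","wb"))
cv2.imwrite("pics/raw_w1.png",a);cv2.imwrite("pics/5.png",cv2.resize(a,(800,600)))
E
```

```text
time: 1.0
ee_pos: [0.2976, 0.3776, 0.3254]
tool_rot: [0.158, 3.138, 0.0]
contact_force: [0.6, 1.0, -0.3]
grip_width: 0.0936
time: 1.8
ee_pos: [0.5618, 0.1295, 0.3253]
tool_rot: [0.192, -3.136, -0.0]
contact_force: [-0.5, 1.0, 0.2]
grip_width: 0.0938
time: 2.1
ee_pos: [0.5939, 0.0994, 0.3242]
tool_rot: [0.231, -3.13, -0.001]
contact_force: [-0.5, 0.7, 0.3]
grip_width: 0.094
2.1 [0.5939018  0.09936945 0.32417908] [ 2.30873768e-01 -3.13037224e+00 -9.63621117e-04] [ 7.12909627e-02  2.18979240e-01  9.87616572e-01  6.50991763e-04
  1.93771621e+00 -1.64651170e+00] [-0.54380461  0.72958469  0.27970181]
[[-0.145, 0.949, 0.28, 0.511], [0.989, 0.139, 0.043, 0.087], [0.002, 0.284, -0.959, 0.504], [0.0, 0.0, 0.0, 1.0]]
```

View pics/5.png

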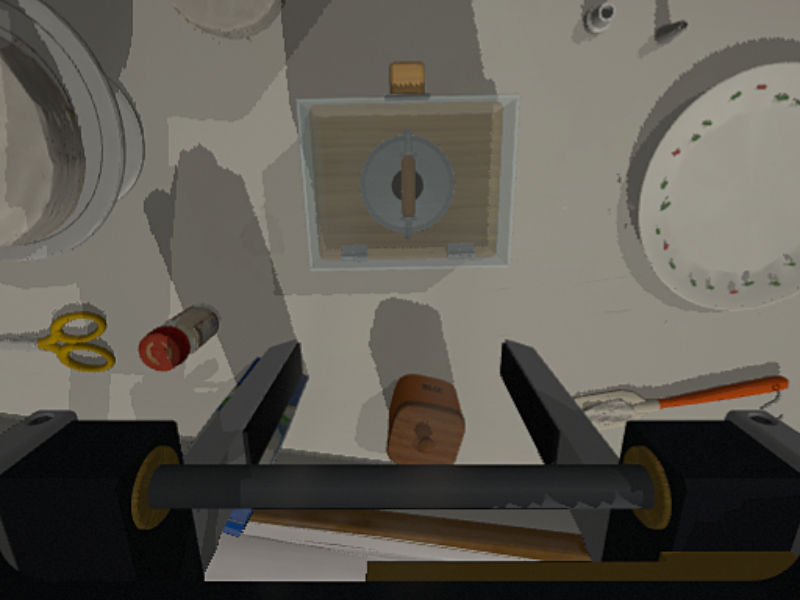

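The wrist view shows the keeper squarely: cover grip at (407,78), roof corners at (298,100), (518,96), (511,265) and (312,269), and dish grip from (409,155) to (407,217). The jar is at (165,345), the turntable with its cake at the left edge, and the coupler and nozzle at (600,15) and (670,30).

Run:
```python
from h import *
import pickle;P=pickle.load(open("w1.pkl","rb"));s=.64
f=lambda u,z:onz("wrist",(u[0]*s,u[1]*s),z,P)[:2]
g=f((407.5,79),.112)
c=[f(u,.122) for u in[(298,100),(518,96),(511,268),(312,270)]]
e1,e2=f((409,155),.1095),f((407.5,217),.1095)
print("grip",g,"w",np.linalg.norm(f((390,64),.114)-f((424,64),.114)))
print("roof",np.round(c,3),"ctr",np.mean(c,0),"len",np.linalg.norm(c[0]-c[1]),np.linalg.norm(c[1]-c[2]))
d=c[1]-c[0];print("yaw keeper front edge",np.degrees(np.arctan2(-d[0],d[1])))
dg=(e1+e2)/2;v=e2-e1;print("dishgrip",dg,"len",np.linalg.norm(v),"yaw",np.degrees(np.arctan2(v[1],v[0])))
v=dg-g;print("grip->dish",np.linalg.norm(v),np.degrees(np.arctan2(v[1],v[0])))
R=cv2.Rodrigues(arm.get_obs()["tool_rot"])[0];print("jaw",np.degrees(np.arctan2(R[1,1],R[0,1]))%180,"tilt",np.degrees(np.arccos(-R[2,2])))
# side cake mask, ellipse
```

```text
grip [0.43331123 0.08221928] w 0.02861342958770431
roof [[ 0.465 -0.007]
 [ 0.434  0.176]
 [ 0.58   0.203]
 [ 0.609  0.018]] ctr [0.52205074 0.09759291] len 0.18520953331980433 0.14797142834405352
yaw keeper front edge 9.335561690792868
dishgrip [0.52115717 0.09629912] len 0.0551622545483309 yaw 7.237620698664906
grip->dish 0.08896713517706417 9.105850026370387
jaw 98.52956262778714 tilt 0.07281244201332306
```

Everything agrees with the given sizes: roof 185×148 mm, grip-to-dish distance 89 mm, keeper yaw about 9.2°, origin (0.5215, 0.097). I'll go above the cover grip and work out the arc.

```bash
python3 -m pendant '[{"slide":[-3.24,-0.34,0],"turn":[0,0,0.7],"fingers":0.8},{"slide":[-3.24,-0.34,0],"turn":[0,0,0],"fingers":0.8},{"slide":[-3.24,-0.34,0],"turn":[0,0,0],"fingers":0.8},{"slide":[-3.24,-0.34,-2],"turn":[0,0,0],"fingers":0.8},{"slide":[-3.24,-0.34,-2],"turn":[0,0,0],"fingers":0.8},{"slide":[0,0,-4],"turn":[0,0,0],"fingers":0.8},{"slide":[0,0,-4],"turn":[0,0,0],"fingers":0.8},{"slide":[0,0,-4],"turn":[0,0,0],"fingers":0.8}]' 20
python3 -m pendant '[{"slide":[0,0,0],"turn":[0,0,0],"fingers":0.8},{"slide":[0,0,0],"turn":[0,0,0],"fingers":0.8}]'
python3 - <<'E'
from h import *
o=arm.get_obs();print(o["ee_pos"],"target",[.4316,.0825,.096],"cm to go",np.round(100*(np.array([.4316,.0825,.096])-o["ee_pos"]),2))
xh=np.array([.987,.160])
def tcp(t,k=.4):
    bx,bz=-.164*np.cos(t)+.083*np.sin(t),.164*np.sin(t)+.083*np.cos(t)
    a=k*t;ox,oz=-.002,-.011
    x=bx+ox*np.cos(a)+oz*np.sin(a);z=bz-ox*np.sin(a)+oz*np.cos(a)
    return np.array([x*xh[0],x*xh[1],z])*100
T=np.linspace(0,1.25,25)
for i in range(24):print(np.round(tcp(T[i+1])-tcp(T[i]),2))
print("turn/row deg",np.round(np.degrees(.4*1.25/24)*np.array([-.16,.987]),3))
E
```

```text
time: 2.95
ee_pos: [0.4306, 0.0844, 0.1655]
tool_rot: [-0.257, 3.127, 0.001]
contact_force: [0.3, -0.8, -0.3]
grip_width: 0.0752
time: 3.15
ee_pos: [0.4311, 0.0839, 0.1665]
tool_rot: [-0.256, 3.131, 0.0]
contact_force: [-0.7, -0.1, 1.4]
grip_width: 0.0753
[0.43107197 0.08392052 0.16653225] target [0.4316, 0.0825, 0.096] cm to go [ 0.05 -0.14 -7.05]
[0.43 0.07 0.85]
[0.47 0.08 0.82]
[0.51 0.08 0.8 ]
[0.55 0.09 0.77]
[0.59 0.1  0.74]
[0.63 0.1  0.7 ]
[0.66 0.11 0.67]
[0.69 0.11 0.63]
[0.73 0.12 0.59]
[0.75 0.12 0.55]
[0.78 0.13 0.51]
[0.81 0.13 0.47]
[0.83 0.13 0.43]
[0.85 0.14 0.38]
[0.87 0.14 0.34]
[0.88 0.14 0.29]
[0.9  0.15 0.24]
[0.91 0.15 0.19]
[0.92 0.15 0.14]
[0.92 0.15 0.1 ]
[0.93 0.15 0.05]
[ 0.93  0.15 -0.  ]
[ 0.92  0.15 -0.05]
[ 0.92  0.15 -0.1 ]
turn/row deg [-0.191  1.178]
```

```bash
python3 -m pendant '[{"slide":[0.05,-0.14,-2.4],"turn":[0,0,0],"fingers":0.8},{"slide":[0,0,-2.4],"turn":[0,0,0],"fingers":0.8},{"slide":[0,0,-2.2],"turn":[0,0,0],"fingers":0.8},{"slide":[0,0,0],"turn":[0,0,0],"fingers":0.8},{"slide":[0,0,0],"turn":[0,0,0],"fingers":0.2},{"slide":[0,0,0],"turn":[0,0,0],"fingers":0.2},{"slide":[0,0,0],"turn":[0,0,0],"fingers":0.2},{"slide":[0,0,0],"turn":[0,0,0],"fingers":0.2}]' 20
python3 -m pendant '[{"slide":[0,0,0],"turn":[0,0,0],"fingers":0.2},{"slide":[0,0,0],"turn":[0,0,0],"fingers":0.2},{"slide":[0,0,0],"turn":[0,0,0],"fingers":0.2}]'
```

```text
time: 3.95
ee_pos: [0.4331, 0.0817, 0.0968]
tool_rot: [-0.253, 3.129, 0.0]
contact_force: [0.5, -0.1, 0.0]
grip_width: 0.0468
time: 4.25
ee_pos: [0.4325, 0.0807, 0.0957]
tool_rot: [-0.253, 3.131, -0.003]
contact_force: [-0.4, -2.7, 1.2]
grip_width: 0.0299
```

The fingers have closed on the block at 30 mm. Now I swing the cover along the arc.

```bash
python3 -m pendant '[{"slide":[0.43,0.07,0.85],"turn":[-0.19,1.18,0],"fingers":0.2},{"slide":[0.47,0.08,0.82],"turn":[-0.19,1.18,0],"fingers":0.2},{"slide":[0.51,0.08,0.8],"turn":[-0.19,1.18,0],"fingers":0.2},{"slide":[0.55,0.09,0.77],"turn":[-0.19,1.18,0],"fingers":0.2},{"slide":[0.59,0.1,0.74],"turn":[-0.19,1.18,0],"fingers":0.2},{"slide":[0.63,0.1,0.7],"turn":[-0.19,1.18,0],"fingers":0.2},{"slide":[0.66,0.11,0.67],"turn":[-0.19,1.18,0],"fingers":0.2},{"slide":[0.69,0.11,0.63],"turn":[-0.19,1.18,0],"fingers":0.2}]'
```

```text
time: 5.05
ee_pos: [0.4771, 0.0882, 0.1548]
tool_rot: [0.239, -2.962, 0.022]
contact_force: [0.7, -3.3, -2.1]
grip_width: 0.0299
```

```bash
python3 -m pendant '[{"slide":[0.73,0.12,0.59],"turn":[-0.19,1.18,0],"fingers":0.2},{"slide":[0.75,0.12,0.55],"turn":[-0.19,1.18,0],"fingers":0.2},{"slide":[0.78,0.13,0.51],"turn":[-0.19,1.18,0],"fingers":0.2},{"slide":[0.81,0.13,0.47],"turn":[-0.19,1.18,0],"fingers":0.2},{"slide":[0.83,0.13,0.43],"turn":[-0.19,1.18,0],"fingers":0.2},{"slide":[0.85,0.14,0.38],"turn":[-0.19,1.18,0],"fingers":0.2},{"slide":[0.87,0.14,0.34],"turn":[-0.19,1.18,0],"fingers":0.2},{"slide":[0.88,0.14,0.29],"turn":[-0.19,1.18,0],"fingers":0.2}]'
python3 -m pendant '[{"slide":[0.9,0.15,0.24],"turn":[-0.19,1.18,0],"fingers":0.2},{"slide":[0.91,0.15,0.19],"turn":[-0.19,1.18,0],"fingers":0.2},{"slide":[0.92,0.15,0.14],"turn":[-0.19,1.18,0],"fingers":0.2},{"slide":[0.92,0.15,0.1],"turn":[-0.19,1.18,0],"fingers":0.2},{"slide":[0.93,0.15,0.05],"turn":[-0.19,1.18,0],"fingers":0.2},{"slide":[0.93,0.15,0],"turn":[-0.19,1.18,0],"fingers":0.2},{"slide":[0.92,0.15,-0.05],"turn":[-0.19,1.18,0],"fingers":0.2},{"slide":[0.92,0.15,-0.1],"turn":[-0.19,1.18,0],"fingers":0.2}]'
python3 - <<'E'
from h import *
a=eyes.camera("side");cv2.imwrite("pics/raw_side2.png",a);cv2.imwrite("pics/6.png",cv2.resize(a[90:280,150:400],(790,600)))
E
```

```text
time: 5.85
ee_pos: [0.5423, 0.0991, 0.1904]
tool_rot: [0.225, -2.796, 0.038]
contact_force: [-1.4, -2.1, -0.2]
grip_width: 0.0301
time: 6.65
ee_pos: [0.6158, 0.1114, 0.1965]
tool_rot: [0.212, -2.63, 0.053]
contact_force: [-0.7, -0.5, 1.8]
grip_width: 0.0303
```

View pics/6.png

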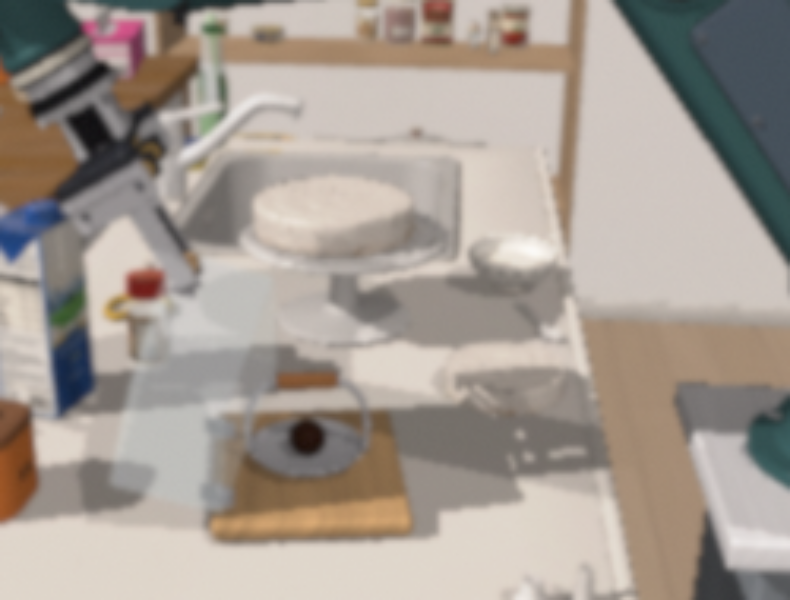

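The cover is up at about 1.25 rad, still gripped at (190,270). The dish, with the ball at (305,437), is undisturbed in the keeper. I release and lift straight up.

```bash
python3 -m pendant '[{"slide":[0,0,0],"turn":[0,0,0],"fingers":0.6},{"slide":[0,0,0],"turn":[0,0,0],"fingers":0.6},{"slide":[0,0,0.5],"turn":[0,0,0],"fingers":0.6},{"slide":[0,0,2],"turn":[0,0,0],"fingers":0.6},{"slide":[0,0,3],"turn":[0,0,0],"fingers":0.6},{"slide":[0,0,3],"turn":[0,0,0],"fingers":0.6},{"slide":[0,0,3],"turn":[0,0,0],"fingers":0.6},{"slide":[0,0,0],"turn":[0,0,0],"fingers":0.6}]'
python3 -m pendant '[{"slide":[-2,-0.3,0],"turn":[0.94,-5.85,0],"fingers":0.6},{"slide":[-2,-0.3,0],"turn":[0.94,-5.85,0],"fingers":0.6},{"slide":[-2,-0.3,0],"turn":[0.94,-5.85,0],"fingers":0.6},{"slide":[-2,-0.3,0],"turn":[0.94,-5.85,0],"fingers":0.6},{"slide":[-1,-0.3,0],"turn":[0.75,-4.7,0],"fingers":0.6},{"slide":[0,0,0],"turn":[0,0,0],"fingers":0.6},{"slide":[0,0,0],"turn":[0,0,0],"fingers":0.6},{"slide":[0,0,0],"turn":[0,0,0],"fingers":0.6}]'
python3 - <<'E'
from h import *
import pickle
o=arm.get_obs();R=cv2.Rodrigues(o["tool_rot"])[0];print(o["ee_pos"],"jaw",np.degrees(np.arctan2(R[1,1],R[0,1]))%180,"zaxis",R[:,2])
a=eyes.camera("side")[100:280,160:360]
P=eyes.camera_params("wrist");w=eyes.camera("wrist");cv2.imwrite("pics/raw_w2.png",w);pickle.dump(P,open("w2.pkl","wb"))
cv2.imwrite("pics/7.png",np.vstack([cv2.resize(w,(600,450))[:270],cv2.resize(a,(600,540))[:330]]))
E
```

```text
time: 7.5
ee_pos: [0.6161, 0.1116, 0.3172]
tool_rot: [0.214, -2.643, 0.053]
contact_force: [0.1, -0.1, 1.2]
grip_width: 0.0567
time: 8.3
ee_pos: [0.5276, 0.0967, 0.3108]
tool_rot: [0.252, -3.122, 0.001]
contact_force: [0.9, -0.2, 0.9]
grip_width: 0.0567
[0.52764588 0.09668937 0.31083447] jaw 99.24282941045409 zaxis [-0.00900979 -0.00147805 -0.99995832]
```

View pics/7.png

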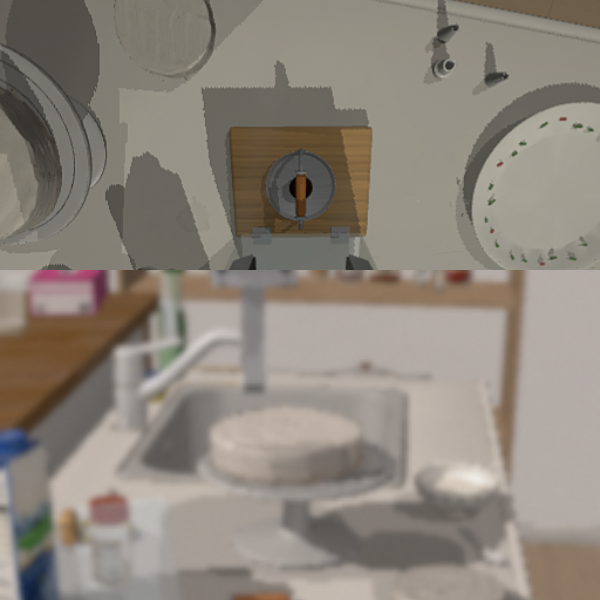

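The cover has come down far back: its grip is at (68,525) in the lower half. In the upper half the open keeper shows the dish grip from (300,172) to (300,215) with the ball beneath it. I measure the dish grip by colour mask, check the cover angle from the grip's position, and take the cake from its rim.

Run:
```python
from h import *
import pickle
P=pickle.load(open("w2.pkl","rb"));w=cv2.imread("pics/raw_w2.png")
x0,x1,y0,y1=245,268,140,192
h=cv2.cvtColor(w,cv2.COLOR_BGR2HSV)[y0:y1,x0:x1]
m=((h[...,1]>120)&(h[...,2]>70)&(h[...,0]<20)).astype(np.uint8)
c=max(cv2.findContours(m,cv2.RETR_EXTERNAL,cv2.CHAIN_APPROX_NONE)[0],key=cv2.contourArea)
r=cv2.minAreaRect(c);b=cv2.boxPoints(r)+[x0,y0];print(r,cv2.contourArea(c))
B=np.array([onz("wrist",p,.1095,P) for p in b])[:,:2];print(np.round(B,4),"ctr",B.mean(0))
e=[B[1]-B[0],B[2]-B[1]];print([np.linalg.norm(i) for i in e]);L=max(e,key=np.linalg.norm);print("yaw",np.degrees(np.arctan(L[1]/L[0])))
# cover
xh=np.array([.987,.160]);H=np.array([.5955,.109])
for t in(1.5,1.6,1.66):
    x,z=-.164*np.cos(t)+.083*np.sin(t),.164*np.sin(t)+.083*np.cos(t)+.024
    print("cover",t,proj("side",[*(H+x*xh),z]))
print("seen",(68/3+160,255/3+100))
# cake
s=cv2.imread("pics/raw_side.png")
print("far",onz("side",(254,145.7),.154),"near",onz("side",(254,160),.154),"L",onz("side",(230,153),.154),"R",onz("side",(281,153),.154))
```

```text
((11.5, 26.0), (34.0, 7.0), 90.0) 204.5
[[0.4958 0.087 ]
 [0.4942 0.0969]
 [0.5439 0.1051]
 [0.5455 0.0948]] ctr [0.51987738 0.095941  ]
[np.float64(0.010026629487500317), np.float64(0.05031765970572365)]
yaw 9.39539544287389
cover 1.5 [[192.01264616 180.36690963]]
cover 1.6 [[186.00095275 183.25076831]]
cover 1.66 [[182.58476111 185.24058888]]
seen (182.66666666666666, 185.0)
far [ 0.55011475 -0.36122172  0.154     ] near [ 0.5317783  -0.18824964  0.154     ] L [ 0.62602189 -0.258277    0.154     ] R [ 0.44354622 -0.27927953  0.154     ]
```

The cover grip is exactly where 1.66 rad predicts. The dish grip is at (0.520, 0.096), matching the first measurement. The cake's y is uncertain (−0.24 to −0.275), so I take a quick wrist look at it before picking up.

```bash
python3 -m pendant '[{"slide":[1.2,-4,1],"turn":[0,0,0],"fingers":0.6},{"slide":[1.2,-4,1],"turn":[0,0,0],"fingers":0.6},{"slide":[1.2,-4,1],"turn":[0,0,0],"fingers":0.6},{"slide":[1.2,-4,1],"turn":[0,0,0],"fingers":0.6},{"slide":[1.2,-4,1],"turn":[0,0,0],"fingers":0.6},{"slide":[1.2,-4,1],"turn":[0,0,0],"fingers":0.6},{"slide":[0,0,0],"turn":[0,0,0],"fingers":0.6},{"slide":[0,0,0],"turn":[0,0,0],"fingers":0.6}]'
python3 - <<'E'
from h import *
import pickle
P=eyes.camera_params("wrist");w=eyes.camera("wrist");cv2.imwrite("pics/raw_w3.png",w);pickle.dump(P,open("w3.pkl","wb"))
w=cv2.resize(w,(800,600))
import itertools
c=np.array([.535,-.25,.154])
for z,r,q in((.154,.095,c),):
    t=np.linspace(0,6.28,60);p=proj("wrist",np.c_[c[0]+r*np.cos(t),c[1]+r*np.sin(t),0*t+z],P)/.64
    for u in p: cv2.circle(w,tuple(int(i) for i in u),2,(0,0,255),-1)
cv2.imwrite("pics/8.png",w)
E
```

```text
time: 9.2
ee_pos: [0.6, -0.1445, 0.3698]
tool_rot: [0.25, -3.122, -0.001]
contact_force: [-0.3, 0.1, 0.7]
grip_width: 0.0562
```

View pics/8.png

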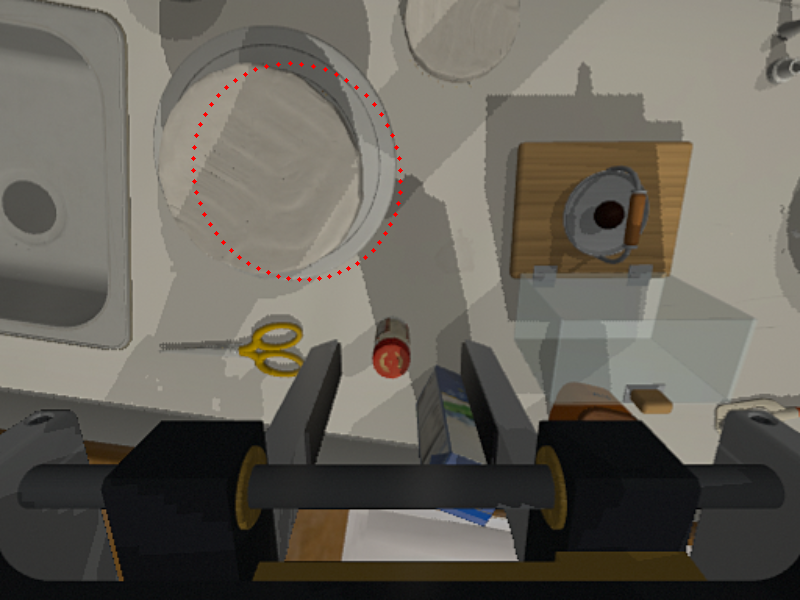

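The cake's top face spans columns 160–362 and rows 63–268, so its centre is at about (260,166), left of the red guess drawn at y = −0.25. The cover stands open at the lower right.

Run:
```python
from h import *
import pickle
P=pickle.load(open("w3.pkl","rb"));f=lambda u:onz("wrist",(u[0]*.64,u[1]*.64),.154,P)
c=f((260,166));print(c,"diam",np.linalg.norm(f((160,166))-f((362,166))),np.linalg.norm(f((262,63))-f((258,268))))
print("side px of centre",proj("side",c)/.64)
o=arm.get_obs();print(100*(np.array([.520,.096,.085])-o["ee_pos"]))
```

```text
[ 0.52909241 -0.28484422  0.154     ] diam 0.18399403204874545 0.18010074872120965
side px of centre [[402.39775298 237.07504061]]
[ -7.95881196  23.93146066 -28.53470033]
```

Cake centre: (0.529, −0.285), consistent with the side view. Now to the dish grip.

```bash
python3 -m pendant '[{"slide":[-1.33,4,-1],"turn":[0.08,-0.5,-1],"fingers":0.6},{"slide":[-1.33,4,-1],"turn":[0,0,0],"fingers":0.6},{"slide":[-1.33,4,-1],"turn":[0,0,0],"fingers":0.6},{"slide":[-1.33,4,-1],"turn":[0,0,0],"fingers":0.6},{"slide":[-1.33,4,-1],"turn":[0,0,0],"fingers":0.6},{"slide":[-1.33,4,-1],"turn":[0,0,0],"fingers":0.6},{"slide":[0,0,-4],"turn":[0,0,0],"fingers":0.6},{"slide":[0,0,-4],"turn":[0,0,0],"fingers":0.6}]'
python3 -m pendant '[{"slide":[0,0,-4],"turn":[0,0,0],"fingers":0.6},{"slide":[0,0,-4],"turn":[0,0,0],"fingers":0.6},{"slide":[0,0,0],"turn":[0,0,0],"fingers":0.6},{"slide":[0,0,0],"turn":[0,0,0],"fingers":0.6},{"slide":[0,0,0],"turn":[0,0,0],"fingers":0.6}]'
python3 - <<'E'
from h import *
o=arm.get_obs();R=cv2.Rodrigues(o["tool_rot"])[0];print(100*(np.array([.520,.096,.084])-o["ee_pos"]),"jaw",np.degrees(np.arctan2(R[1,1],R[0,1]))%180,"zaxis",R[:,2],o["joint_pos"])
E
```

```text
time: 10.05
ee_pos: [0.5184, 0.0999, 0.2323]
tool_rot: [-0.235, 3.127, 0.001]
contact_force: [0.3, 0.7, -0.7]
grip_width: 0.0565
time: 10.55
ee_pos: [0.5206, 0.0973, 0.155]
tool_rot: [-0.227, 3.127, 0.0]
contact_force: [-0.3, 0.6, 0.9]
grip_width: 0.0566
[-0.06051083 -0.13294492 -7.10407044] jaw 98.30142165567818 zaxis [ 6.71906140e-03  5.67829813e-04 -9.99977266e-01] [ 7.77187688e-02  5.20788082e-02  1.50797167e+00  4.44444859e-05
  1.57479926e+00 -1.63796574e+00]
```

```bash
python3 -m pendant '[{"slide":[-0.05,-0.13,-2],"turn":[0,0,0],"fingers":0.6},{"slide":[0,0,-2],"turn":[0,0,0],"fingers":0.6},{"slide":[0,0,-2],"turn":[0,0,0],"fingers":0.6},{"slide":[0,0,-1.1],"turn":[0,0,0],"fingers":0.6},{"slide":[0,0,0],"turn":[0,0,0],"fingers":0.4},{"slide":[0,0,0],"turn":[0,0,0],"fingers":0.25},{"slide":[0,0,0],"turn":[0,0,0],"fingers":0.2},{"slide":[0,0,0],"turn":[0,0,0],"fingers":0.16}]' 20
python3 -m pendant '[{"slide":[0,0,0],"turn":[0,0,0],"fingers":0.12},{"slide":[0,0,0],"turn":[0,0,0],"fingers":0.08},{"slide":[0,0,0],"turn":[0,0,0],"fingers":0.04},{"slide":[0,0,0],"turn":[0,0,0],"fingers":0.02},{"slide":[0,0,0],"turn":[0,0,0],"fingers":0.02},{"slide":[0,0,0],"turn":[0,0,0],"fingers":0.02}]' 20
```

```text
time: 11.35
ee_pos: [0.5194, 0.0954, 0.0821]
tool_rot: [-0.226, 3.13, -0.0]
contact_force: [-0.0, -0.2, -0.1]
grip_width: 0.028
time: 11.95
ee_pos: [0.5187, 0.0953, 0.0811]
tool_rot: [-0.226, 3.132, -0.0]
contact_force: [-0.1, 0.2, 2.3]
grip_width: 0.0127
```

```bash
python3 -m pendant '[{"slide":[0,0,0.1],"turn":[0,0,0],"fingers":0.02},{"slide":[0,0,0.2],"turn":[0,0,0],"fingers":0.02},{"slide":[0,0,0.3],"turn":[0,0,0],"fingers":0.02},{"slide":[0,0,0.4],"turn":[0,0,0],"fingers":0.02},{"slide":[0,0,0.5],"turn":[0,0,0],"fingers":0.02},{"slide":[0,0,0.6],"turn":[0,0,0],"fingers":0.02},{"slide":[0,0,0.7],"turn":[0,0,0],"fingers":0.02},{"slide":[0,0,0.7],"turn":[0,0,0],"fingers":0.02}]'
python3 - <<'E'
from h import *
a=eyes.camera("side")[100:290,160:360];cv2.imwrite("pics/9.png",cv2.resize(a,(630,600)))
o=arm.get_obs();R=cv2.Rodrigues(o["tool_rot"])[0];print(R[:,2],o["contact_force"])
E
```

```text
time: 12.75
ee_pos: [0.5187, 0.0953, 0.1166]
tool_rot: [-0.226, 3.132, -0.0]
contact_force: [0.5, 0.0, -2.0]
grip_width: 0.0127
[ 4.45884382e-03  3.09177198e-04 -9.99990012e-01] [ 0.53224292  0.2503724  -0.76258726]
```

View pics/9.png

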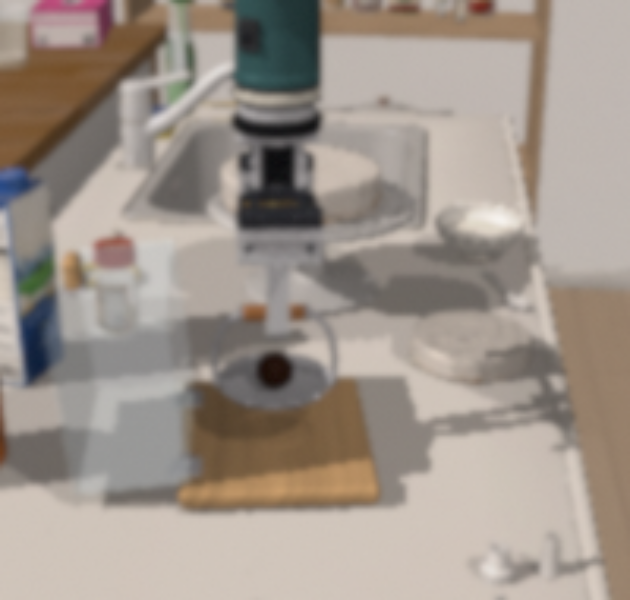

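The dish hangs level from the grip, with the ball in the middle at (273,370). The cover is still open at the left. I keep raising it gently.

```bash
python3 -m pendant '[{"slide":[0,0,0.3],"turn":[0,0,0],"fingers":0.02},{"slide":[0,0,0.6],"turn":[0,0,0],"fingers":0.02},{"slide":[0,0,0.9],"turn":[0,0,0],"fingers":0.02},{"slide":[0,0,1.1],"turn":[0,0,0],"fingers":0.02},{"slide":[0,0,1.2],"turn":[0,0,0],"fingers":0.02},{"slide":[0,0,1.2],"turn":[0,0,0],"fingers":0.02},{"slide":[0,0,1.2],"turn":[0,0,0],"fingers":0.02},{"slide":[0,0,1.2],"turn":[0,0,0],"fingers":0.02}]'
python3 -m pendant '[{"slide":[0,0,1.2],"turn":[0,0,0],"fingers":0.02},{"slide":[0,0,1.2],"turn":[0,0,0],"fingers":0.02},{"slide":[0,0,1.2],"turn":[0,0,0],"fingers":0.02},{"slide":[0,0,1.2],"turn":[0,0,0],"fingers":0.02},{"slide":[0,0,1],"turn":[0,0,0],"fingers":0.02},{"slide":[0,0,0.7],"turn":[0,0,0],"fingers":0.02},{"slide":[0,0,0.4],"turn":[0,0,0],"fingers":0.02},{"slide":[0,0,0.2],"turn":[0,0,0],"fingers":0.02}]'
python3 -m pendant '[{"slide":[0,-0.1,0],"turn":[0,0,-0.3],"fingers":0.02},{"slide":[0,-0.2,0],"turn":[0,0,-0.7],"fingers":0.02},{"slide":[0,-0.4,0],"turn":[0,0,-1.2],"fingers":0.02},{"slide":[0,-0.6,0],"turn":[0,0,-1.6],"fingers":0.02},{"slide":[0,-0.8,0],"turn":[0,0,-2],"fingers":0.02},{"slide":[0,-0.9,0],"turn":[0,0,-2.4],"fingers":0.02},{"slide":[0,-1,0],"turn":[0,0,-2.6],"fingers":0.02},{"slide":[0,-1,0],"turn":[0,0,-2.6],"fingers":0.02}]'
python3 - <<'E'
from h import *
o=arm.get_obs();R=cv2.Rodrigues(o["tool_rot"])[0];print(o["ee_pos"],"jaw",np.degrees(np.arctan2(R[1,1],R[0,1]))%180,R[:,2],o["joint_pos"])
E
```

```text
time: 13.6
ee_pos: [0.5186, 0.0953, 0.194]
tool_rot: [-0.226, 3.132, -0.0]
contact_force: [-0.8, 0.4, -1.9]
grip_width: 0.0131
time: 14.4
ee_pos: [0.5186, 0.0953, 0.264]
tool_rot: [-0.226, 3.132, -0.0]
contact_force: [0.4, 0.4, -2.2]
grip_width: 0.0128
time: 15.2
ee_pos: [0.5185, 0.0442, 0.2638]
tool_rot: [0.148, 3.137, -0.0]
contact_force: [0.3, -0.1, -2.3]
grip_width: 0.0127
[0.51851785 0.044232   0.26376305] jaw 84.60359479690315 [ 1.41498060e-03 -3.63667301e-04 -9.99998933e-01] [-2.36554568e-02  1.59159893e-02  1.33084615e+00 -3.38448105e-04
  1.79340731e+00 -1.50034187e+00]
```

```bash
python3 -m pendant '[{"slide":[0.04,-1.1,0],"turn":[0,0,-2.7],"fingers":0.02},{"slide":[0.04,-1.1,0],"turn":[0,0,-2.7],"fingers":0.02},{"slide":[0.04,-1.1,0],"turn":[0,0,-2.7],"fingers":0.02},{"slide":[0.04,-1.1,0],"turn":[0,0,-2.7],"fingers":0.02},{"slide":[0.04,-1.1,0],"turn":[0,0,-2.7],"fingers":0.02},{"slide":[0.04,-1.1,0],"turn":[0,0,-2.7],"fingers":0.02},{"slide":[0.04,-1.1,0],"turn":[0,0,-2.7],"fingers":0.02},{"slide":[0.04,-1.1,0],"turn":[0,0,-2.7],"fingers":0.02}]'
python3 -m pendant '[{"slide":[0.04,-1.1,0],"turn":[0,0,-2.7],"fingers":0.02},{"slide":[0.04,-1.1,0],"turn":[0,0,-2.7],"fingers":0.02},{"slide":[0.04,-1.1,0],"turn":[0,0,-2.7],"fingers":0.02},{"slide":[0.04,-1.1,0],"turn":[0,0,-2.7],"fingers":0.02},{"slide":[0.04,-1.1,0],"turn":[0,0,-2.7],"fingers":0.02},{"slide":[0.04,-1.1,0],"turn":[0,0,-2.7],"fingers":0.02},{"slide":[0.04,-1.1,0],"turn":[0,0,-2.7],"fingers":0.02},{"slide":[0.04,-1.1,0],"turn":[0,0,-2.7],"fingers":0.02}]'
python3 -m pendant '[{"slide":[0.04,-1.1,0],"turn":[0,0,-2.7],"fingers":0.02},{"slide":[0.04,-1.1,0],"turn":[0,0,-2.7],"fingers":0.02},{"slide":[0.04,-1.1,0],"turn":[0,0,-2.7],"fingers":0.02},{"slide":[0.04,-1.1,0],"turn":[0,0,-2.7],"fingers":0.02},{"slide":[0.04,-1.1,0],"turn":[0,0,-2.7],"fingers":0.02},{"slide":[0.04,-1.1,0],"turn":[0,0,-2.7],"fingers":0.02},{"slide":[0.04,-1.1,0],"turn":[0,0,-2.7],"fingers":0.02},{"slide":[0.04,-1.1,0],"turn":[0,0,-2.7],"fingers":0.02}]'
python3 -m pendant '[{"slide":[0,-1.1,0],"turn":[0,0,-2.5],"fingers":0.02},{"slide":[0,-1.1,0],"turn":[0,0,-2.3],"fingers":0.02},{"slide":[0,-1,0],"turn":[0,0,-2],"fingers":0.02},{"slide":[0,-0.9,0],"turn":[0,0,-1.6],"fingers":0.02},{"slide":[0,-0.7,0],"turn":[0,0,-1.2],"fingers":0.02},{"slide":[0,-0.5,0],"turn":[0,0,-0.8],"fingers":0.02},{"slide":[0,-0.3,0],"turn":[0,0,-0.5],"fingers":0.02},{"slide":[0,-0.2,0],"turn":[0,0,-0.2],"fingers":0.02}]'
python3 -m pendant '[{"slide":[0,0,0],"turn":[0,0,0],"fingers":0.02},{"slide":[0,0,0],"turn":[0,0,0],"fingers":0.02},{"slide":[0,0,0],"turn":[0,0,0],"fingers":0.02},{"slide":[0,0,0],"turn":[0,0,0],"fingers":0.02},{"slide":[0,0,0],"turn":[0,0,0],"fingers":0.02},{"slide":[0,0,0],"turn":[0,0,0],"fingers":0.02}]'
python3 - <<'E'
from h import *
o=arm.get_obs();R=cv2.Rodrigues(o["tool_rot"])[0];print(o["ee_pos"],"jaw",np.degrees(np.arctan2(R[1,1],R[0,1]))%180,R[:,2],o["joint_pos"])
a=eyes.camera("side")[80:240,160:360];w=eyes.camera("wrist");cv2.imwrite("pics/raw_s4.png",a);cv2.imwrite("pics/raw_w4.png",w)
cv2.imwrite("pics/10.png",cv2.resize(a,(750,600),interpolation=cv2.INTER_CUBIC))
E
```

```text
time: 16.0
ee_pos: [0.5217, -0.0436, 0.2637]
tool_rot: [0.733, 3.054, -0.001]
contact_force: [-0.4, 0.5, -2.1]
grip_width: 0.0129
time: 16.8
ee_pos: [0.5249, -0.1316, 0.2637]
tool_rot: [1.292, 2.862, -0.001]
contact_force: [0.9, 0.1, -1.1]
grip_width: 0.0131
time: 17.6
ee_pos: [0.5282, -0.2196, 0.2637]
tool_rot: [1.805, 2.57, -0.001]
contact_force: [-0.5, 0.2, -1.0]
grip_width: 0.0131
time: 18.4
ee_pos: [0.5281, -0.2768, 0.2637]
tool_rot: [2.041, 2.387, -0.001]
contact_force: [-0.0, 0.1, -1.7]
grip_width: 0.0129
time: 19.0
ee_pos: [0.5281, -0.2766, 0.2637]
tool_rot: [2.041, 2.387, -0.001]
contact_force: [0.1, 0.3, -1.9]
grip_width: 0.013
[ 0.52814456 -0.27658258  0.26374256] jaw 8.955082851937915 [ 9.41857219e-05 -1.32729251e-03 -9.99999115e-01] [-5.76870883e-01  1.87783110e-01  1.14364059e+00 -1.09206272e-03
  1.80936596e+00 -7.33425133e-01]
```

View pics/10.png

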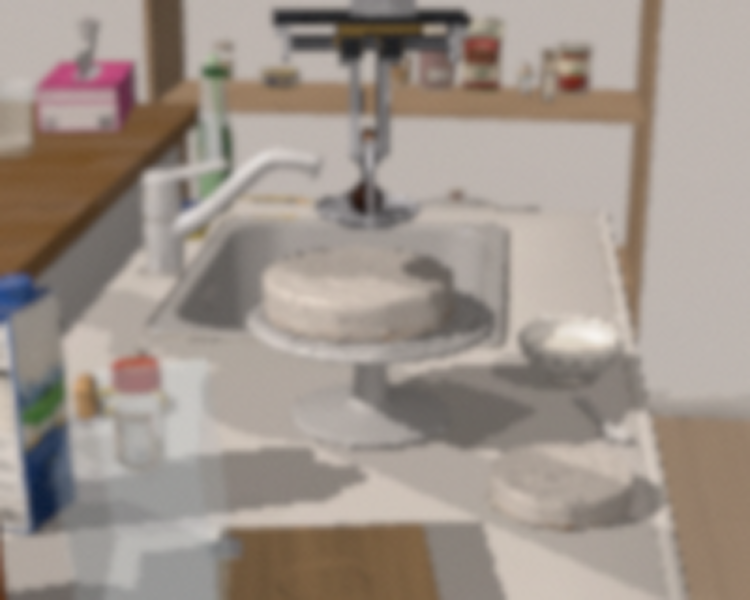

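The dish hangs level over the cake with the arch edge-on to this view, and the ball (367,197) lines up with the handle. The cover is still open. I nudge the dish 8 mm further toward the cake's middle, let it settle and hand in.

```bash
python3 -m pendant '[{"slide":[0,-0.1,0],"turn":[0,0,0],"fingers":0.02},{"slide":[0,-0.2,0],"turn":[0,0,0],"fingers":0.02},{"slide":[0,-0.2,0],"turn":[0,0,0],"fingers":0.02},{"slide":[0,-0.2,0],"turn":[0,0,0],"fingers":0.02},{"slide":[0,-0.1,0],"turn":[0,0,0],"fingers":0.02},{"slide":[0,0,0],"turn":[0,0,0],"fingers":0.02},{"slide":[0,0,0],"turn":[0,0,0],"fingers":0.02},{"slide":[0,0,0],"turn":[0,0,0],"fingers":0.02}]'
python3 -m pendant '[{"slide":[0,0,0],"turn":[0,0,0],"fingers":0.02},{"slide":[0,0,0],"turn":[0,0,0],"fingers":0.02},{"slide":[0,0,0],"turn":[0,0,0],"fingers":0.02},{"slide":[0,0,0],"turn":[0,0,0],"fingers":0.02},{"slide":[0,0,0],"turn":[0,0,0],"fingers":0.02},{"slide":[0,0,0],"turn":[0,0,0],"fingers":0.02},{"slide":[0,0,0],"turn":[0,0,0],"fingers":0.02},{"slide":[0,0,0],"turn":[0,0,0],"fingers":0.02}]'
python3 -m pendant '[{"slide":[0,0,0],"turn":[0,0,0],"fingers":0.02},{"slide":[0,0,0],"turn":[0,0,0],"fingers":0.02},{"slide":[0,0,0],"turn":[0,0,0],"fingers":0.02},{"slide":[0,0,0],"turn":[0,0,0],"fingers":0.02},{"slide":[0,0,0],"turn":[0,0,0],"fingers":0.02},{"slide":[0,0,0],"turn":[0,0,0],"fingers":0.02},{"slide":[0,0,0],"turn":[0,0,0],"fingers":0.02},{"slide":[0,0,0],"turn":[0,0,0],"fingers":0.02}]'
python3 - <<'E'
from h import *
a=eyes.camera("side")[80:160,200:320];b=eyes.camera("scene")
cv2.imwrite("pics/11.png",np.vstack([cv2.resize(a,(450,300)),cv2.resize(b[160:320,60:300],(450,300))]))
E
```

```text
time: 19.9
ee_pos: [0.5281, -0.2846, 0.2638]
tool_rot: [2.041, 2.387, -0.001]
contact_force: [0.8, 0.3, -2.2]
grip_width: 0.0131
time: 20.7
ee_pos: [0.5281, -0.2847, 0.2637]
tool_rot: [2.041, 2.387, -0.002]
contact_force: [0.4, -0.1, -0.9]
grip_width: 0.0128
time: 21.5
ee_pos: [0.5281, -0.2847, 0.2637]
tool_rot: [2.041, 2.387, -0.002]
contact_force: [-0.4, 0.8, -1.9]
grip_width: 0.013
```

View pics/11.png

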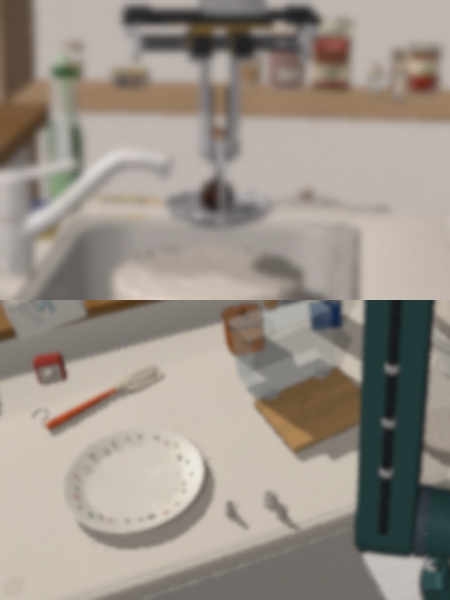

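The ball (217,195) sits in the middle of the level dish. The keeper is empty with its cover back, and the coupler and nozzle stand where they did. Handing in.

```bash
python3 -c "
from rig import finish_job
print(finish_job())"
```

```text
the job is handed in; nothing more can be done
None
```

I swung the cover open onto its stop, lifted the dish by its wooden grip, and turned it a quarter turn. I handed the job in, at about 21.6 s, with the gripper still holding the dish over the larger cake.

**Last checks**
- **Cover:** after release, its grip appeared in the side view within a pixel of where 1.66 rad puts it. It still looked open in the last pictures.
- **Position:** the tool is at (0.528, −0.285), against a measured cake centre of (0.529, −0.285). From the lift height, the underside is about 205 mm above the worktop, roughly 5 cm above the cake.
- **Level and turn:** the tool was within 0.1° of vertical. The jaws were at 9.0° against the keeper's 9.2°, so the arch is about 90° across the keeper's x.
- **Grip and ball:** the grip holds at 13 mm, and the ball looks centred in the side view. I did not measure its offset along that camera's line of sight.
- **Other things:** the force readings showed no sign of a knock. The coupler and nozzle stand where they did, and the jar and bowl showed no shift in the later side views, judged by eye only.

**What failed or disagreed**
- **Refused moves:** my first two move calls were refused for missing keys, and nothing moved.
- **Cake position:** my first side-view estimates put the cake's y at −0.24 to −0.275. The overhead wrist view gave −0.285, which I used. It also agrees with the side view.

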